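Spring check of a microscope tilt stage

TASK

Check the spring travel of the microscope's tilt stage with the fingertips: press down the corner with the round pad until the pointer lines up with the brass index slider on that side of the scale, keep it there for about a second without running clearly past the index, then let the plate spring back level. Then do the same at the opposite corner, with the square pad and the other index slider, and let it spring back and stay clear. Only press the pads: leave the index sliders where they are set, and do not push, lift or carry any of the things standing around.

Things in the scene. Friction and masses are not known exactly. Their poses are not given: they have to be found in the camera images.
- mount: Tilt stage fixed to the table, any yaw. Dark base 176 (x) by 215 mm (y from -90 to +125), 12 thick. Origin on the table under the middle of the aluminium plate (115 x 115 x 8 mm, set cornerwise), which hinges about a line along the mount's y, 62 mm up. Round pad on its -x corner, square pad on +x. White scale rail along x, 82 mm long, at y = +112, top 136 mm up; pointer beside it at y = +76.
- tilt_plate (a joint): Tilt of the plate in rad: 0 level (where its springs hold it), positive when the round pad is down, negative when the square pad is down; stops at +-0.42. Spring 2.4 N m/rad, well damped: about 5 to 11 N at a pad to reach an index.
- round_pad (a point): Black rubber disc, 32 mm across and 8 mm high, fixed on the plate. Point: centre of its upper face, 60 mm from the hinge line towards the mount's -x; 74 mm above the table when level. It goes down about 60 mm x sin(tilt). Pressing it swings the pointer tip towards the mount's -x.
- square_pad (a point): Black rubber square, 28 x 28 mm and 8 mm high, fixed on the plate. Point: centre of its upper face, 60 mm from the hinge line towards the mount's +x; 74 mm above the table when level. Pressing it swings the pointer tip towards the mount's +x.
- pointer_tip (a point): End of the thin dark pointer that stands upright on the plate; the point is 82 mm above the hinge line, at mount x = 0 and y = +94.5 mm when level. Pressing a pad moves it along the mount's x by 82 mm x sin(tilt).
- round_index (a point): Tip of the thin index finger (2.5 mm wide) of the brass slider on the -x half of the scale, 144 mm above the table at mount y = +98 mm; its axes are the mount's. It is set 11 to 21 mm from the scale's middle. The pointer is at the index when both have the same mount x, within 3 mm.
- square_index (a point): The same for the like brass slider on the +x half of the scale, 11 to 21 mm from the middle.
- petri_dish: Bystander, loose, to be left alone: clear open petri dish, 86 mm across and 16 mm high. Origin at its underside.
- vial: Bystander, loose, to be left alone: small amber glass vial with white cap, 24 mm across, 52 mm high. Origin at its underside.
- slide_box: Bystander, loose, to be left alone: grey plastic slide box, 80 x 32 x 30 mm. Origin at its underside.
- objective: Bystander, loose, to be left alone: steel microscope objective standing on its thread end, 26 mm across, 40 mm high. Origin at its underside.
- beaker: Bystander, loose, to be left alone: empty glass beaker, 58 mm across, 65 mm high. Origin at its underside.
- tweezers: Bystander, loose, to be left alone: flat steel tweezers lying down, 125 mm long, 7 mm high. Origin at its underside.
- screwdriver: Bystander, loose, to be left alone: screwdriver lying down, about 150 mm long. Origin at its underside.

How it is judged:
On the way, in this order (a step that is already met when the one before it is completed fails the run):
1. the round pad is pressed by the fingers and the pointer stays within 3 mm of the round-pad index for 0.7 s (x of pointer_tip in the frame of round_index between -0.003 and 0.003 m and contact force between the fingers and tilt_plate_c1 above 0.5 N), for 0.7 s.
2. the plate is released and back level (value of joint tilt_plate between -0.035 and 0.035 rad and contact force between the fingers and mount below 0.1 N), for 0.2 s.
3. the square pad is pressed by the fingers and the pointer stays within 3 mm of the square-pad index for 0.7 s (x of pointer_tip in the frame of square_index between -0.003 and 0.003 m and contact force between the fingers and tilt_plate_c2 above 0.5 N), for 0.7 s.
At the end, for the whole second after the job is handed in: the plate is released, level within 0.035 rad and at rest, both index sliders within 2 mm of where they were set, and the bystanders within 15 mm of where they stood (all of step 2 and velocity of joint tilt_plate between -0.05 and 0.05 rad/s and distance of each of round_index, square_index from where it was at the start of the episode below 0.002 m and distance of each of petri_dish, vial, slide_box, objective, beaker, tweezers, screwdriver from where it was at the start of the episode below 0.015 m); the robot touches nothing.
It fails at once if the pointer is pushed more than 6 mm past an index (x of pointer_tip in the frame of round_index below -0.006 m or x of pointer_tip in the frame of square_index above 0.006 m).
It fails at once if an index slider is moved more than 2 mm (distance of any of round_index, square_index from where it was at the start of the episode above 0.002 m).
It fails at once if a bystander is moved or lifted more than 15 mm (distance of any of petri_dish, vial, slide_box, objective, beaker, tweezers, screwdriver from where it was at the start of the episode above 0.015 m).
It also fails if it takes over 48 s, if anything falls off the work surface, if the arm or the gripper's body presses on something with over 40 N, if the wrist force passes 120 N, or if a joint passes its speed limit or range.

ROBOT

A 6-joint arm with a two-finger parallel gripper is mounted at the origin on the work surface. World frame = base frame: x ahead of the robot, y to its left, z up, the work surface at z = 0. Lengths are in m, angles in rad, forces in N, time in s.
With the tool pointing down it reaches from about 0.325 to 0.775 m from the base axis. Payload 5.5 kg.
Tool frame: the origin (TCP) lies on the centre line of the jaws, within the pads' length; the fingertips stand 8 mm ahead of it and the grasp point (between the pads) lies 11 mm behind it; z points along the fingers, y is the line along which they close (so a half turn about z gives the same grasp; the last joint's range is limited). The gripper opens to 88 mm and grips with 3 to 60 N. Pads are 20 mm wide; open, the fingers measure 115 mm over their backs; the gripper's body (75 mm by 178 mm) begins 61 mm behind the grasp point.
Start: joints at [-1.212, 0.091, 1.231, -0, 1.82, -0.057], TCP at [0.242, -0.549, 0.231] pointing down, gripper open.
Joint ranges: [-2.87, 2.87], [-0.86, 2.18], [0.17, 2.46], [-1.51, 4.65], [0.06, 2.69], [-2.65, 2.65]. Speed limits (rad/s): [2.57, 2.57, 3.01, 3.14, 3.14, 3.14].

INTERFACE

Orientations are given as a 3x3 rotation matrix whose columns are the frame's x, y, z axes.
In Python, from cell import monitor, snapshot, ticket gives the robot as it stands. The module is installed in compiled form; this text tells all that it offers.
- The arm moves only by the shell command python3 -m jog 'ROWS'. ROWS is JSON, a list of rows, each a list of 7 numbers: the shift along the tool's x, y, z in cm, then the turn, a rotation vector about the tool's x, y, z in rad, then the finger opening in cm, from 0 to 8.78. A call has 1 to 5 rows; each row shifts and turns the commanded pose from where the row before left it, along the tool's axes as they then stand; what a row does not reach is not made up. A row lasts 1/10 s, in which the tool goes at most 50 mm and 8.59 degrees, less where a joint would pass 70% of its speed; a pose out of reach is approached as far as the arm can. A call with a gripper value outside its range is refused whole. The fingers move at their own pace and stop on an object; the grip force is fixed at half the most. Time passes only in rows, so rows that do not move let the fingers close. It gives the time, the measured TCP pose, the force, the opening and the grip force at its end, in the units of the state.
- monitor.read_state(): the state, without advancing time (a new reading comes with each control period).
- snapshot(name): name is "side" or "top" or "wrist"; returns a dict with "pixels" (420x560x3 uint8, red, green, blue), "fx", "fy", "cx", "cy" (pixels), "distortion" ([k1, k2, p1, p2, k3] as OpenCV has them; the pictures are not rectified), "R" (3x3) and "t" (3): a world point X has camera coordinates R X + t. Camera axes: x right, y down, z forward; pixel columns grow to the right and rows downward; lengths in m; the calibration is good to about 2 mm. A picture is of the moment at which its call begins. There is no depth.
- ticket.close_job(): hands the job in; it is judged then, once.
The state is a dict: "time_s": time; "joints": joint angles; "dq": joint speeds; "joint_torque": joint torques, N m; "eef_pos": TCP position; "orientation": TCP orientation; "force": force on the tool from outside, world axes, zero at the start; "wrist_torque": the same for the moment, N m; "width": finger opening in m; "finger_force": force on a finger pad.
Only numpy, scipy, OpenCV 4.12 (cv2) and the standard library are available. Lean on these libraries where they do the work, as an engineer would, in place of code of your own. Each camera call takes 0.05 s, during which the arm holds its last target. There are 200 camera calls.

## Working session

There is one attempt and no reset: what is moved stays moved. The work goes in short steps, Python scripts to look and compute and a shell command to move; the robot and the scene stay as the last step left them, time stands still between calls to the robot, and variables do not carry over. Pictures are saved under pics/ and viewed, at most 10 in all, crops included, and the job is handed in when it is done.

```bash
mkdir -p pics
cat > h.py <<'E'
import numpy as np, cv2
from cell import monitor, snapshot, ticket
def snap(n,f=None):
    s=snapshot(n)
    if f: cv2.imwrite('pics/'+f,s['pixels'][:,:,::-1])
    s['K']=np.array([[s['fx'],0,s['cx']],[0,s['fy'],s['cy']],[0,0,1.]]);s['D']=np.array(s['distortion'],float)
    s['R']=np.array(s['R']);s['t']=np.array(s['t']);return s
def ray(s,uv):
    p=cv2.undistortPoints(np.array([[uv]],float),s['K'],s['D'])[0,0]
    return -s['R'].T@s['t'], s['R'].T@np.array([p[0],p[1],1])
def onz(s,uv,z):
    o,d=ray(s,uv);return o+d*(z-o[2])/d[2]
def proj(s,X):
    return cv2.projectPoints(np.array(X,float).reshape(-1,3),cv2.Rodrigues(s['R'])[0],s['t'],s['K'],s['D'])[0].reshape(-1,2)
E
python3 - <<'E'
from h import *
import pickle
a=snap('top','top0.png');b=snap('side','side0.png')
pickle.dump((a,b),open('s0.pkl','wb'))
for s in(a,b):print(-s['R'].T@s['t'],s['R'][2],s['fx'])
st=monitor.read_state();print(st['time_s'],st['eef_pos'],st['orientation'],st['force'])
E
```

```text
[0.35498084 0.07031429 1.36147616] [ 0.16432875 -0.01915138 -0.9862197 ] 530.1554282089992
[ 0.34493704 -0.51994076  0.60585235] [ 0.30262822  0.72621815 -0.6172709 ] 380.7021526519643
0.1 [ 0.24227618 -0.54863984  0.22961981] [[ 9.14777260e-01  4.03958113e-01 -6.38795524e-04]
 [ 4.03958612e-01 -9.14775823e-01  1.62294729e-03]
 [ 7.12480238e-05 -1.74268223e-03 -9.99998479e-01]] [-0.28604986 -0.21867169 -0.07733055]
```

View pics/top0.png

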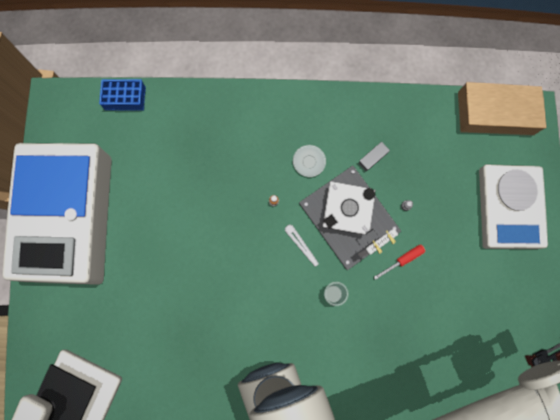

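View pics/side0.png

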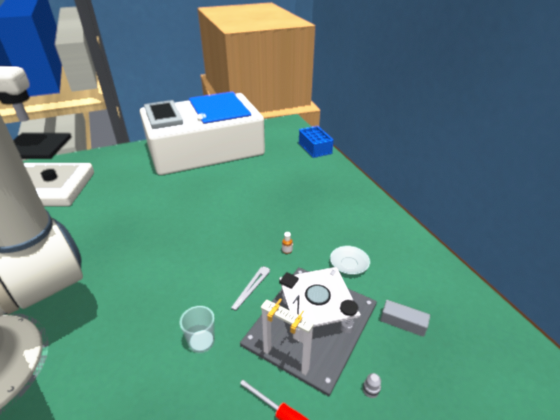

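The top view shows the round pad near (369,194), the square pad near (330,221) and the brass sliders near (378,246) and (392,236). In the side view the sliders are near (273,310) and (297,320), with the pads at (349,308) and (290,281). Next I'll enlarge both views.

Run:
```python
from h import *
import pickle
a,b=pickle.load(open('s0.pkl','rb'))
A=cv2.resize(a['pixels'][160:280,290:430],None,fx=4,fy=4,interpolation=cv2.INTER_CUBIC)
B=cv2.resize(b['pixels'][260:390,235:385],None,fx=4,fy=4,interpolation=cv2.INTER_CUBIC)
cv2.imwrite('pics/a1.png',A[:,:,::-1]);cv2.imwrite('pics/b1.png',B[:,:,::-1])
r=onz(a,(369,194),.074);q=onz(a,(330,221),.074);c=(r+q)/2
print(r,q,c,np.linalg.norm(r-q),np.linalg.norm(c[:2]))
```

```text
[ 0.6154249 -0.1808025  0.074    ] [ 0.54539653 -0.08292992  0.074     ] [ 0.58041071 -0.13186621  0.074     ] 0.12034539593379495 0.5952018943552388
```

View pics/a1.png

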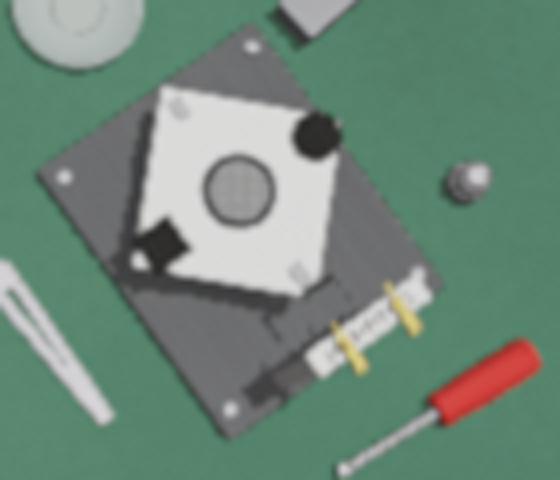

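View pics/b1.png

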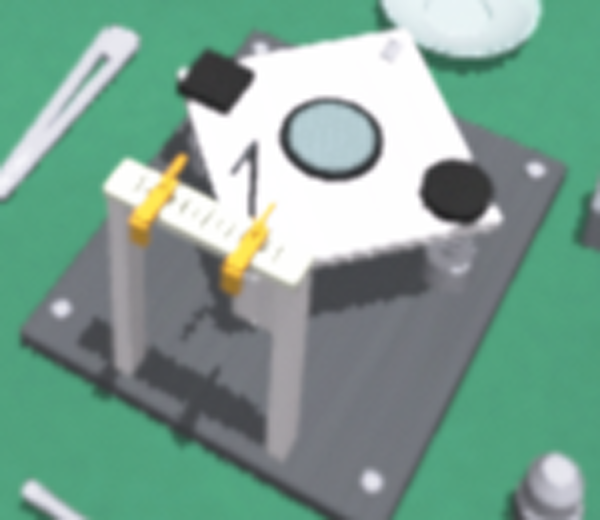

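The top crop shows the round pad at crop (316,135), the square pad at (161,245), and index finger tips near (387,285) for the round side and (336,323) for the square side. In the side crop the tips are near (269,206) and (182,157), and the dark pointer's top is near (252,146). Now I'll compute the poses and cross-check them.

Run:
```python
from h import *
import pickle
a,b=pickle.load(open('s0.pkl','rb'))
def tri(ua,ub):
    o1,d1=ray(a,ua);o2,d2=ray(b,ub)
    M=np.stack([d1,-d2],1);k=np.linalg.lstsq(M,o2-o1,rcond=None)[0]
    p,q=o1+k[0]*d1,o2+k[1]*d2;return (p+q)/2,np.linalg.norm(p-q)
def blob(s,u,m=10):
    g=s['pixels'].max(2);c=(g<75).astype('uint8');n,l,st,ce=cv2.connectedComponentsWithStats(c)
    i=[k for k in range(1,n) if 20<st[k,4]<400];i=min(i,key=lambda k:np.hypot(*(ce[k]-u)));return ce[i],st[i,4]
A=lambda u,v:(290+(u-1.5)/4,160+(v-1.5)/4);B=lambda u,v:(235+(u-1.5)/4,260+(v-1.5)/4)
for n,ua,ub in(('r',A(316,135),B(457,190)),('q',A(161,245),B(216,81))):
    x=tri(ua,ub);print(n,x, blob(a,np.array(ua)),ua,blob(b,np.array(ub)),ub)
r=onz(a,A(316,134),.074);q=onz(a,A(161,245),.074)
r2=onz(b,B(457,186),.074);q2=onz(b,B(218,78),.074);print(r,r2,q,q2)
r=(r+r2)/2;q=(q+q2)/2;c=(r+q)/2;c[2]=0;ex=(q-r)/np.linalg.norm(q-r);ey=np.array([-ex[1],ex[0],0]);Rm=np.stack([ex,ey,[0,0,1]],1)
# yaw check with base screws/rail
print('c',c,'yaw',np.degrees(np.arctan2(ex[1],ex[0])),np.linalg.norm(q-r))
np.savez('m.npz',c=c,Rm=Rm,r=r,q=q)
for n,ua,ub in(('ri',A(387,285),B(269,206)),('qi',A(336,323),B(182,157))):
    p,e=tri(ua,ub);print(n,Rm.T@(p-c),e,Rm.T@(onz(a,ua,.144)-c),Rm.T@(onz(b,ub,.144)-c))
print('ptr',Rm.T@(onz(b,B(252,146),.144)-c))
for n,X in(('ptr0',[0,.0945,.144]),('rail-',[-.041,.112,.136]),('rail+',[.041,.112,.136])):print(n,[(proj(s,c+Rm@np.array(X))[0]-o)*4 for s,o in((a,(290,160)),(b,(235,260)))])
w=snap('wrist','w0.png');st=monitor.read_state();R=np.array(st['orientation']);print('cam in tool',R.T@(-w['R'].T@w['t']-st['eef_pos']),R.T@w['R'].T,w['fx'])
rr=r-np.array(st['eef_pos']);print('tool shift to r',R.T@rr, 'dyaw',np.arctan2(-ex[1],-ex[0])-np.arctan2(R[1,1],R[0,1]))
```

```text
r (array([ 0.61773061, -0.18044785,  0.07153603]), np.float64(0.0004908730433918593)) (array([368.83333333, 193.4       ]), np.int32(90)) (368.625, 193.375) (array([348.83076923, 307.58461538]), np.int32(195)) (348.875, 307.125)
q (array([ 0.54668899, -0.08310096,  0.07120834]), np.float64(0.0011688041895034226)) (array([331.7112462 , 222.35866261]), np.int32(329)) (329.875, 220.875) (array([288.47368421, 279.98684211]), np.int32(152)) (288.625, 279.875)
[ 0.61763046 -0.1798825   0.074     ] [ 0.61783032 -0.18021915  0.074     ] [ 0.54570153 -0.08261991  0.074     ] [ 0.5478293  -0.08411285  0.074     ]
c [ 0.5822479 -0.1317086  0.       ] yaw 126.27812823023538 0.11993294362644234
ri [-0.01992437  0.09998994  0.14506791] 0.001501299094578309 [-0.02081006  0.09955761  0.144     ] [-0.01904323  0.09980922  0.144     ]
qi [0.01833417 0.09985097 0.14836286] 0.00014120122434681232 [0.01727584 0.09993498 0.144     ] [0.02020289 0.09684229 0.144     ]
ptr [-1.28307004e-04  7.84073363e-02  1.44000000e-01]
ptr0 [array([352.3639096 , 296.90586177]), array([229.65377728, 173.22289285])]
rail- [array([421.84095466, 282.6845176 ]), array([304.27074882, 267.90625847])]
rail+ [array([311.86507719, 363.12355843]), array([113.67472387, 173.77183344])]
cam in tool [ 0.07342877 -0.00022666 -0.15424048] [[-5.23602889e-04 -9.62458418e-01 -2.71428665e-01]
 [ 9.99999786e-01 -3.97625027e-04 -5.19124325e-04]
 [ 3.91708746e-04 -2.71428879e-01  9.62458420e-01]] 299.4098013273582
tool shift to r [ 0.49232817 -0.18531365  0.15608364] dyaw 0.21736745821182735
```

```bash
python3 -m jog '[[0,0,0,0,0,-0.11,0],[0,0,0,0,0,-0.107,0],[4.3,-0.6,0,0,0,0,0],[4.3,-0.6,0,0,0,0,0],[4.3,-0.6,0,0,0,0,0]]'; python3 -m jog '[[4.3,-0.6,0,0,0,0,0],[4.3,-0.6,0,0,0,0,0],[4.3,-0.6,0,0,0,0,0],[4.3,-0.6,0,0,0,0,0],[4.3,-0.6,0,0,0,0,0]]';python3 -m jog '[[4.3,-0.6,0,0,0,0,0],[4.3,-0.6,0,0,0,0,0],[0,0,0,0,0,0,0],[0,0,0,0,0,0,0]]'
cat > d.py <<'E'
from h import *
m=np.load('m.npz');c,Rm,r,q=[m[k] for k in('c','Rm','r','q')]
st=monitor.read_state();R=np.array(st['orientation']);p=np.array(st['eef_pos'])
tip=p+R[:,2]*.008
print('t',st['time_s'],'tip in mount mm',1e3*(Rm.T@(tip-c)),'F',np.round(st['force'],1),'yaw err',np.arctan2(-Rm[1,0],-Rm[0,0])-np.arctan2(R[1,1],R[0,1]))
for n,x in(('r',[-.063,0,.074]),('q',[.063,0,.074])):print(n,'tool cm',100*R.T@(c+Rm@np.array(x)-tip))
E
python3 - <<'E'
import d
from d import *
w=snap('wrist','w1.png')
E
```

```text
time_s: 0.65
eef_pos: [0.3363, -0.4571, 0.2301]
orientation: [[0.807, 0.59, -0.0], [0.59, -0.807, 0.001], [0.0, -0.001, -1.0]]
force: [0.7, -0.4, -0.5]
width: 0.0515
finger_force: 0.0
time_s: 1.15
eef_pos: [0.4923, -0.3052, 0.2303]
orientation: [[0.806, 0.591, -0.0], [0.591, -0.806, 0.0], [-0.0, -0.0, -1.0]]
force: [0.9, -0.3, 0.0]
width: 0.0117
finger_force: 0.0
time_s: 1.55
eef_pos: [0.5538, -0.2456, 0.2299]
orientation: [[0.805, 0.593, -0.001], [0.593, -0.805, 0.0], [-0.001, -0.001, -1.0]]
force: [0.4, -0.3, -0.3]
width: 0.0001
finger_force: 0.0
t 1.55 tip in mount mm [-74.94092367  90.29513759 221.9037852 ] F [ 0.4 -0.3 -0.3] yaw err -0.0016379034259083047
r tool cm [ 9.04760255 -1.16474969 14.78166156]
q tool cm [  9.06825364 -13.76472669  14.79403511]
```

View pics/w1.png

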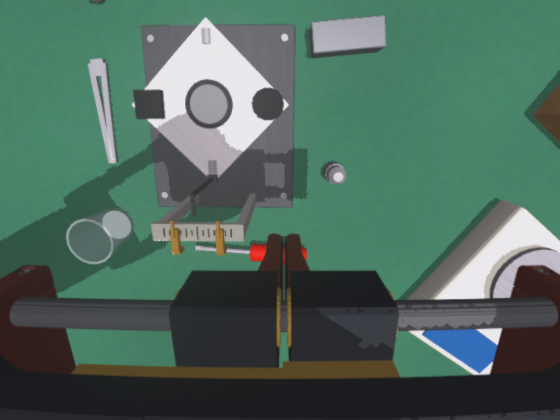

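The wrist view shows the round pad at (268,103), the square pad at (150,104), and the index fingers above sliders (220,238) and (176,240). I'll check the pads against this view, then go over the round pad.

```bash
python3 - <<'E'
from d import *
w=snap('wrist')
for uv in((268,103),(150,104)):print(1e3*(Rm.T@(onz(w,uv,.074)-c)))
E
python3 -m jog '[[3,-0.4,0,0,0,0,0],[3,-0.4,0,0,0,0,0],[3,-0.4,0,0,0,0,0],[0,0,3,0,0,0,0],[0,0,3,0,0,0,0]]'>/dev/null;python3 -m jog '[[0,0,3,0,0,0,0],[0,0,2.5,0,0,0,0],[0,0,0,0,0,0,0],[0,0,0,0,0,0,0]]'
python3 - <<'E'
from d import *
w=snap('wrist','w2.png');s=snap('side')
cv2.imwrite('pics/s2.png',cv2.resize(s['pixels'][250:390,220:400],None,fx=4,fy=4,interpolation=cv2.INTER_CUBIC)[:,:,::-1])
E
```

```text
t 1.6 tip in mount mm [-75.35612636  91.29982332 222.24212144] F [-0.8 -0.3  0. ] yaw err 0.0001243529033223556
r tool cm [ 9.14367404 -1.22965839 14.81626629]
q tool cm [  9.14211283 -13.82965686  14.82229349]
[-59.57420485   1.05416343  74.        ]
[58.51398996  0.92546333 74.        ]
time_s: 2.55
eef_pos: [0.6184, -0.1845, 0.1161]
orientation: [[0.807, 0.59, -0.0], [0.59, -0.807, -0.0], [-0.0, -0.0, -1.0]]
force: [0.4, -0.1, 0.3]
width: 0.0004
finger_force: 0.0
t 2.55 tip in mount mm [-63.97273611   2.09833084 108.09498488] F [ 0.4 -0.1  0.3] yaw err 0.0021925259952600973
r tool cm [ 0.2108575  -0.0968753   3.40944663]
q tool cm [  0.18323285 -12.69684462   3.41262794]
```

View pics/w2.png

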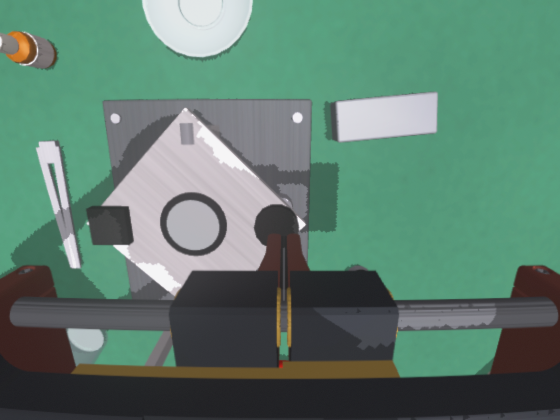

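View pics/s2.png

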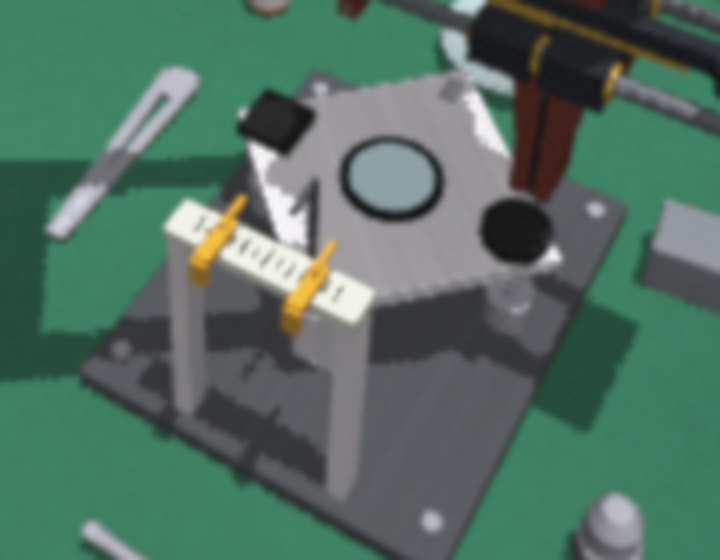

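In the side crop the pointer is bent. Its tip is at (290,212) as predicted, the index tips are at (335,242) for the round side and (243,197) for the square side, and the fingers are above the round pad. In the wrist view the fingertips are over the pad at (276,228). I'll press part-way.

```bash
python3 -m jog '[[0.2,0,1,0,0,0,0],[0,0,1,0,0,0,0],[0,0,1,0,0,0,0],[0,0,0.6,0,0,0,0],[0,0,0.3,0,0,0,0]]' >/dev/null;python3 -m jog '[[0,0,0.2,0,0,0,0],[0,0,0.1,0,0,0,0],[0,0,0,0,0,0,0],[0,0,0,0,0,0,0],[0,0,0,0,0,0,0]]'
cat > e.py <<'E'
from d import *
import sys,pickle
s=snap('side');pickle.dump(s,open('last.pkl','wb'))
cv2.imwrite('pics/'+sys.argv[1],cv2.resize(s['pixels'][265:355,225:345],None,fx=6,fy=6,interpolation=cv2.INTER_CUBIC)[:,:,::-1])
x0,px=float(sys.argv[2]),[]
for x in np.arange(0,25,2.)*np.sign(x0):
    th=np.arcsin(x/82);px.append((x,np.round((proj(s,c+Rm@np.array([x/1e3,.0945,.062+.082*np.cos(th)]))[0]-(225,265)+.5)*6-.5)))
print(px)
for x in(-.020,.0185):print('idx',(proj(s,c+Rm@np.array([x,.098,.144]))[0]-(225,265)+.5)*6-.5)
E
python3 e.py s3.png -20
```

```text
time_s: 3.65
eef_pos: [0.6209, -0.1825, 0.0748]
orientation: [[0.806, 0.591, 0.001], [0.591, -0.806, -0.001], [0.0, 0.001, -1.0]]
force: [-0.7, -0.8, 6.0]
width: 0.0004
finger_force: 2.5
t 3.65 tip in mount mm [-63.84461884  -1.09295767  66.82167206] F [-0.7 -0.8  6. ] yaw err 0.0005561976438837046
r tool cm [-0.10912127 -0.08341589 -0.71798164]
q tool cm [ -0.11612403 -12.68340208  -0.73527526]
[(np.float64(-0.0), array([407., 232.])), (np.float64(-2.0), array([414., 236.])), (np.float64(-4.0), array([421., 239.])), (np.float64(-6.0), array([428., 243.])), (np.float64(-8.0), array([435., 247.])), (np.float64(-10.0), array([442., 251.])), (np.float64(-12.0), array([449., 255.])), (np.float64(-14.0), array([456., 259.])), (np.float64(-16.0), array([463., 263.])), (np.float64(-18.0), array([470., 268.])), (np.float64(-20.0), array([477., 272.])), (np.float64(-22.0), array([484., 277.])), (np.float64(-24.0), array([491., 282.]))]
idx [470.64298821 275.73668339]
idx [336.67018827 211.60947712]
```

View pics/s3.png

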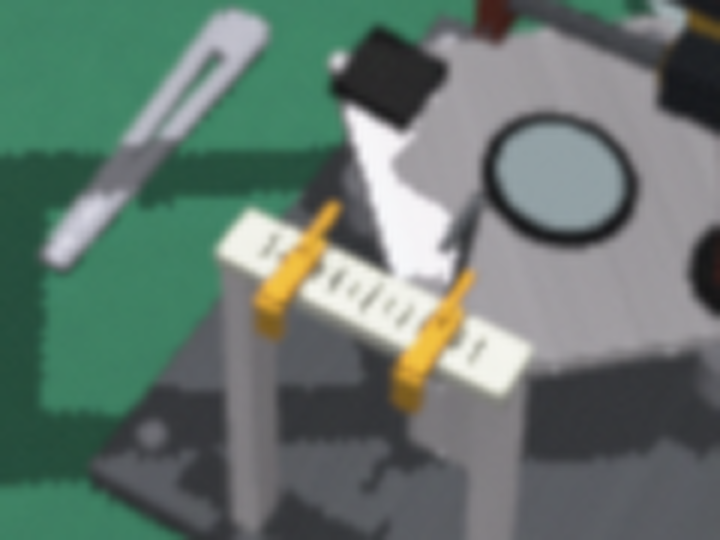

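The pointer tip is near (446,254), so x ≈ -11 mm, and the index tip is at (470,270), x ≈ -20 mm. Height (66.8 mm) and force (6 N) agree with a tilt of 0.134, so it needs about 6 mm more.

```bash
python3 -m jog '[[0,0,0.2,0,0,0,0],[0,0,0.2,0,0,0,0],[0,0,0.15,0,0,0,0],[0,0,0,0,0,0,0],[0,0,0,0,0,0,0]]' >/dev/null; python3 e.py s4.png -20 | head -1
```

```text
t 4.2 tip in mount mm [-64.11010548  -1.14744059  62.22412871] F [-2.6 -1.6  8.2] yaw err 0.0006464120664615436
```

View pics/s4.png

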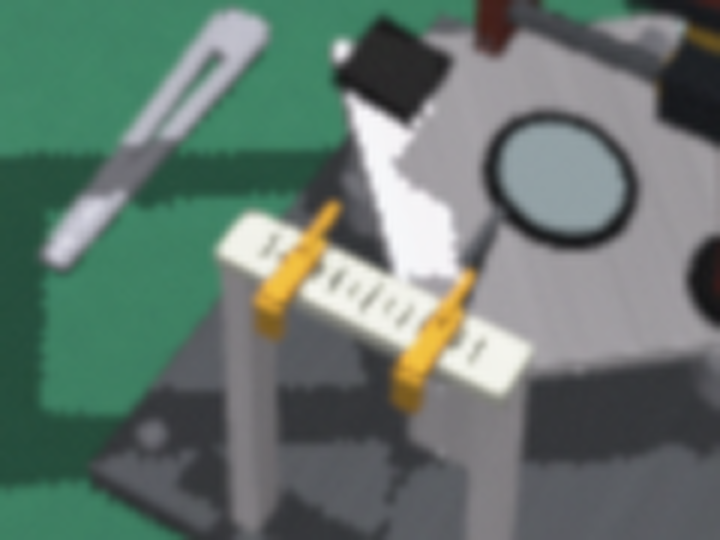

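The pointer tip now meets the index tip near (470,268), at x ≈ -18 mm. I'll press about 1 mm further and hold.

```bash
python3 -m jog '[[0,0,0.1,0,0,0,0],[0,0,0,0,0,0,0],[0,0,0,0,0,0,0],[0,0,0,0,0,0,0],[0,0,0,0,0,0,0]]' >/dev/null; python3 -m jog '[[0,0,0,0,0,0,0],[0,0,0,0,0,0,0],[0,0,0,0,0,0,0],[0,0,0,0,0,0,0],[0,0,0,0,0,0,0]]'
python3 - <<'E'
from d import *
import pickle
s=snap('side');p=pickle.load(open('s0.pkl','rb'))[1]
def sq(s):
    g=(s['pixels'][255:300,275:305].max(2)<60).astype('uint8');n,l,st,ce=cv2.connectedComponentsWithStats(g);k=1+np.argmax(st[1:,4]);return ce[k]+(275,255),st[k,4]
print(sq(p),sq(s))
for x in(0,16,18,20,22):
    th=np.arcsin(x/82);print(x,proj(s,c+Rm@np.array([.06*np.cos(th)-.012*np.sin(th),0,.062+.06*np.sin(th)+.012*np.cos(th)]))[0])
E
```

```text
time_s: 5.25
eef_pos: [0.6211, -0.1827, 0.0694]
orientation: [[0.807, 0.591, 0.002], [0.591, -0.807, -0.001], [0.001, 0.002, -1.0]]
force: [-2.7, -1.4, 8.3]
width: 0.0003
finger_force: 4.2
t 5.25 tip in mount mm [-64.06629988  -1.1662613   61.40525736] F [-2.7 -1.4  8.3] yaw err 0.0005930035361879638
r tool cm [-0.11574129 -0.10375177 -1.25979624]
q tool cm [ -0.12319199 -12.70371822  -1.28790131]
(array([288.37226277, 280.17518248]), np.int32(137)) (array([290.25294118, 275.83529412]), np.int32(170))
0 [288.42144774 279.00490957]
16 [290.17031767 275.47918052]
18 [290.47048482 275.07979904]
20 [290.78983879 274.69012762]
22 [291.12881798 274.31039331]
```

```bash
cat > f.py <<'E'
from d import *
import pickle,sys
s4=pickle.load(open('last.pkl','rb'));s=snap('side');sg=int(sys.argv[1])
for v in map(int,sys.argv[2:]):
    u0=int(proj(s,c+Rm@np.array([sg*.018,.085,.142]))[0][0])-8
    for k,i in(('prev',s4),('now',s)):print(v,k,u0,i['pixels'][v,u0:u0+17].sum(1)//3)
    pr=[]
    for x in np.arange(14,25,2.):
        th=np.arcsin(x/82);P=proj(s,[c+Rm@np.array([sg*x/1e3,y,.062+.082*np.cos(th)]) for y in np.linspace(.07,.0945,30)])
        pr.append((x,round(float(np.interp(v,P[:,1],P[:,0])),1)))
    print(pr)
b=s['pixels'][300:325,270:315].astype(int);m=(b[:,:,0]-b[:,:,2]>70)
print('brass px');[print(300+j,270+np.flatnonzero(m[j])) for j in range(0,16) if m[j].any()]
E
python3 f.py -1 303 305 307
```

```text
t 5.3 tip in mount mm [-64.05478048  -1.15158773  61.37701654] F [-1.3 -0.7  8.9] yaw err 0.0006286722047035287
r tool cm [-0.11427031 -0.10265859 -1.26261149]
q tool cm [ -0.12217084 -12.70262626  -1.29003541]
303 prev 297 [245 245 239 207 170 161 155 137 109  91 100 144 148 123  87  50  31]
303 now 297 [245 245 239 207 171 163 161 152 131 106  93 107 134 121  87  50  32]
[(np.float64(14.0), 303.8), (np.float64(16.0), 305.4), (np.float64(18.0), 307.1), (np.float64(20.0), 308.7), (np.float64(22.0), 310.4), (np.float64(24.0), 312.1)]
305 prev 297 [245 244 239 206 168 151 125  99  81  86 128 157 165 163 157 143 121]
305 now 297 [245 244 240 219 176 161 149 122  95  82 107 148 164 163 157 143 122]
[(np.float64(14.0), 302.4), (np.float64(16.0), 304.1), (np.float64(18.0), 305.7), (np.float64(20.0), 307.4), (np.float64(22.0), 309.1), (np.float64(24.0), 310.7)]
307 prev 297 [245 245 241 223 161 112  90  70  79 126 155 162 164 165 162 160 158]
307 now 297 [245 245 243 231 183 140 111  88  71  93 144 161 164 164 162 160 159]
[(np.float64(14.0), 301.0), (np.float64(16.0), 302.7), (np.float64(18.0), 304.4), (np.float64(20.0), 306.0), (np.float64(22.0), 307.7), (np.float64(24.0), 309.4)]
brass px
300 [278 279 280]
301 [278 279 280]
302 [277 278 279]
303 [276 277 278 279]
304 [275 276 277 278]
305 [275 276 277 278]
306 [274 275 276 277 278]
307 [273 274 275 276 277 278]
308 [272 273 274 275 276 277]
309 [271 272 273 274 275 276 277]
310 [271 272 273 274 275 276 302 303]
311 [270 271 272 273 274 275 302 303]
312 [270 271 272 273 274 301 302 303]
313 [270 271 272 273 300 301 302]
314 [270 271 272 273 299 300 301 302]
315 [270 271 272 298 299 300 301]
```

Pixel profiles put the pointer at x ≈ -18.3 mm and the index at ≈ -20 mm. I'll press slightly further, hold, and then release.

```bash
python3 -m jog '[[0,0,0.08,0,0,0,0],[0,0,0,0,0,0,0],[0,0,0,0,0,0,0],[0,0,0,0,0,0,0],[0,0,0,0,0,0,0]]' >/dev/null; python3 -m jog '[[0,0,0,0,0,0,0],[0,0,0,0,0,0,0],[0,0,0,0,0,0,0],[0,0,0,0,0,0,0],[0,0,0,0,0,0,0]]' >/dev/null; python3 f.py -1 305 307 | head -10
```

```text
t 6.35 tip in mount mm [-64.05472633  -1.1514185   60.70339183] F [-3.2 -1.3  9.7] yaw err 0.0005907597403823628
r tool cm [-0.11414789 -0.10243213 -1.32998418]
q tool cm [ -0.12156909 -12.70239845  -1.35815493]
305 prev 297 [245 244 239 206 168 151 125  99  81  86 128 157 165 163 157 143 121]
305 now 297 [245 244 240 219 177 163 157 139 112  93  95 132 158 163 156 142 121]
[(np.float64(14.0), 302.4), (np.float64(16.0), 304.1), (np.float64(18.0), 305.7), (np.float64(20.0), 307.4), (np.float64(22.0), 309.1), (np.float64(24.0), 310.7)]
307 prev 297 [245 245 241 223 161 112  90  70  79 126 155 162 164 165 162 160 158]
307 now 297 [245 245 243 231 185 154 132 106  87  81 118 154 163 164 162 160 159]
[(np.float64(14.0), 301.0), (np.float64(16.0), 302.7), (np.float64(18.0), 304.4), (np.float64(20.0), 306.0), (np.float64(22.0), 307.7), (np.float64(24.0), 309.4)]
brass px
```

Pointer ≈ -19.2 mm against index ≈ -20 mm, held for over a second. I'll release gently and move over to the square pad.

```bash
python3 -m jog '[[0,0,-0.3,0,0,0,0],[0,0,-0.4,0,0,0,0],[0,0,-0.5,0,0,0,0],[0,0,-0.5,0,0,0,0],[0,0,-1,0,0,0,0]]' >/dev/null; python3 -m jog '[[0,0,-1.5,0,0,0,0],[0,0,0,0,0,0,0],[0,0,0,0,0,0,0],[0,0,0,0,0,0,0],[0,0,0,0,0,0,0]]'; python3 -m jog '[[0,-3.2,0,0,0,0,0],[0,-3.2,0,0,0,0,0],[-0.1,-3.2,0,0,0,0,0],[0,-3.2,0,0,0,0,0],[0,0,0,0,0,0,0]]'>/dev/null;python3 -m jog '[[0,0,0,0,0,0,0],[0,0,0,0,0,0,0]]'>/dev/null; python3 d.py
```

```text
time_s: 7.4
eef_pos: [0.6204, -0.182, 0.1075]
orientation: [[0.806, 0.591, -0.001], [0.591, -0.806, 0.0], [-0.001, -0.001, -1.0]]
force: [0.3, -0.3, -0.6]
width: 0.0003
finger_force: 0.0
t 8.1 tip in mount mm [ 63.75168435  -0.13941429 100.26242119] F [-0.3 -0.  -0.3] yaw err 0.0008431417261176577
r tool cm [-3.02425360e-03  1.26739666e+01  2.63207097e+00]
q tool cm [-0.01364834  0.07397244  2.62627762]
```

```bash
python3 -m jog '[[0,0,1,0,0,0,0],[0,0,1,0,0,0,0],[0,0,0.6,0,0,0,0],[0,0,0.3,0,0,0,0],[0,0,0.3,0,0,0,0]]' >/dev/null;python3 -m jog '[[0,0,0.2,0,0,0,0],[0,0,0.2,0,0,0,0],[0,0,0.1,0,0,0,0],[0,0,0,0,0,0,0],[0,0,0,0,0,0,0]]'>/dev/null
python3 f.py 1 293 295 297; python3 e.py s5.png 20|tail -3
```

```text
t 9.1 tip in mount mm [65.06544534 -0.08635782 64.31648244] F [-5.2  2.3  7.1] yaw err 0.00022667889612215664
r tool cm [-5.93443444e-03  1.28059310e+01 -9.76451749e-01]
q tool cm [-0.00878894  0.20593387 -0.96848043]
293 prev 277 [ 57  54  55  55  61  78  91 100 132 200 240 246 244 232 187 164 161]
293 now 277 [ 60  58  58  59  65  91 128 155 161 162 155 134 106  87  81 115 158]
[(np.float64(14.0), 289.6), (np.float64(16.0), 288.2), (np.float64(18.0), 286.8), (np.float64(20.0), 285.5), (np.float64(22.0), 284.1), (np.float64(24.0), 282.8)]
295 prev 277 [ 55  55  54  55  67  92 110 113 117 162 232 245 246 245 239 229 188]
295 now 277 [ 59  58  59  59  67  89 119 158 178 157 129 105  91  79  64  93 141]
[(np.float64(14.0), 288.1), (np.float64(16.0), 286.7), (np.float64(18.0), 285.3), (np.float64(20.0), 284.0), (np.float64(22.0), 282.6), (np.float64(24.0), 281.3)]
297 prev 277 [ 55  54  57  59  60  71  91 106 112 127 186 239 246 246 246 243 239]
297 now 277 [ 57  57  60  62  64  74  97 137 179 136 112 148 168 139  82  77 118]
[(np.float64(14.0), 286.6), (np.float64(16.0), 285.2), (np.fl
[... 443 characters left out ...]
 273 274 301 302]
313 [270 271 272 273 301 302]
314 [270 271 272 273 300 301]
315 [270 271 272 299 300 301]
[(np.float64(0.0), array([407., 232.])), (np.float64(2.0), array([400., 229.])), (np.float64(4.0), array([393., 226.])), (np.float64(6.0), array([386., 223.])), (np.float64(8.0), array([379., 220.])), (np.float64(10.0), array([373., 218.])), (np.float64(12.0), array([366., 215.])), (np.float64(14.0), array([359., 213.])), (np.float64(16.0), array([352., 210.])), (np.float64(18.0), array([345., 208.])), (np.float64(20.0), array([339., 206.])), (np.float64(22.0), array([332., 204.])), (np.float64(24.0), array([325., 203.]))]
idx [470.64298821 275.73668339]
idx [336.67018827 211.60947712]
```

View pics/s5.png

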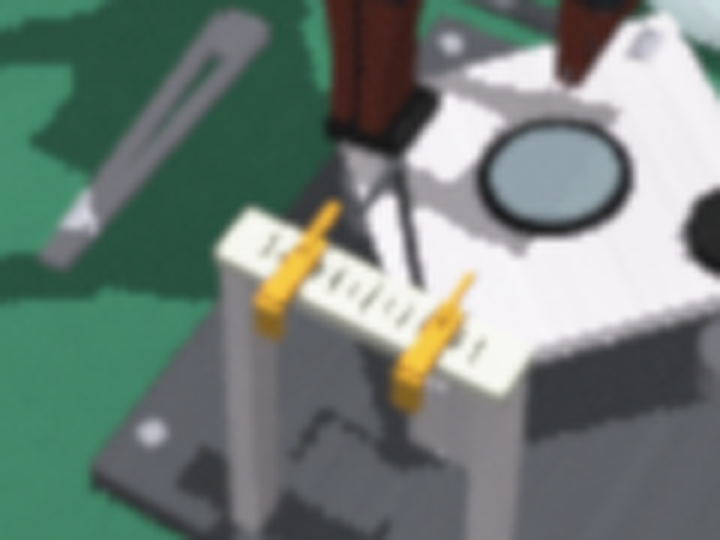

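The last view shows the fingertips on the square pad at (380,120), the bent pointer's tip segment crossing (375,195), so x ≈ +13.5 mm, and the square index tip at (333,206), x ≈ +19.5 mm. About 4 mm of travel remains, so I'll go 3 mm first.

```bash
python3 -m jog '[[0,0,0.15,0,0,0,0],[0,0,0.15,0,0,0,0],[0,0,0,0,0,0,0],[0,0,0,0,0,0,0],[0,0,0,0,0,0,0]]'>/dev/null
python3 f.py 1 295 296 297 298|head -15
```

```text
t 9.7 tip in mount mm [65.03410381 -0.18318443 61.74521596] F [-5.7  2.6  9.2] yaw err 0.00013031672512087145
r tool cm [-0.0165638  12.80293994 -1.23040836]
q tool cm [-0.01820613  0.20294098 -1.2255579 ]
295 prev 277 [ 58  58  58  58  66  90 118 157 177 158 129 105  91  79  62  91 141]
295 now 277 [ 58  57  58  59  67  90 113 125 111  96 103 103  73  77 118 150 157]
[(np.float64(14.0), 288.1), (np.float64(16.0), 286.7), (np.float64(18.0), 285.3), (np.float64(20.0), 284.0), (np.float64(22.0), 282.6), (np.float64(24.0), 281.3)]
296 prev 277 [ 58  58  58  58  63  82 112 157 200 155 110 106 115 100  69  84 131]
296 now 277 [ 58  58  58  58  64  83 105 106 101 114 136 135  87  72 111 147 157]
[(np.float64(14.0), 287.4), (np.float64(16.0), 286.0), (np.float64(18.0), 284.6), (np.float64(20.0), 283.2), (np.float64(22.0), 281.9), (np.float64(24.0), 280.6)]
297 prev 277 [ 58  58  59  63  64  75  95 136 179 136 112 148 172 151  92  76 119]
297 now 277 [ 58  58  61  63  65  78  96 102 129 173 189 174 110  69  99 145 157]
[(np.float64(14.0), 286.6), (np.float64(16.0), 285.2), (np.float64(18.0), 283.8), (np.float64(20.0), 282.5), (np.float64(22.0), 281.1), (np.float64(24.0), 279.8)]
298 prev 277 [ 58  63  82  96  85  75  84 106 132 121 154 213 231 217 127  77 116]
298 now 277 [ 58  63  81  96  87  81  89 109 169 227 237 224 150  80  96 146 160]
[(np.float64(14.0), 285.9), (np.float64(16.0), 284.5), (np.float64(18.0), 283.1), (np.float64(20.0), 281.7), (np.float64(22.0), 280.4), (np.float64(24.0), 279.0)]
```

```bash
python3 -m jog '[[0,0,0.12,0,0,0,0],[0,0,0,0,0,0,0],[0,0,0,0,0,0,0],[0,0,0,0,0,0,0],[0,0,0,0,0,0,0]]'>/dev/null
python3 -m jog '[[0,0,0,0,0,0,0],[0,0,0,0,0,0,0],[0,0,0,0,0,0,0],[0,0,0,0,0,0,0],[0,0,0,0,0,0,0]]'>/dev/null
python3 f.py 1 294 295 296|head -12
```

```text
t 10.75 tip in mount mm [65.0203118  -0.20282201 60.70723712] F [-6.3  2.6  9.2] yaw err 0.00017502471993069424
r tool cm [-0.01779834 12.80160071 -1.33345107]
q tool cm [-0.0200044   0.20160157 -1.32934572]
294 prev 277 [ 58  57  58  59  67  90 119 153 163 160 147 118  94  75  63  96 145]
294 now 277 [ 60  58  58  59  70  97 124 127 107  97  95  71  73 109 140 155 159]
[(np.float64(14.0), 288.8), (np.float64(16.0), 287.4), (np.float64(18.0), 286.1), (np.float64(20.0), 284.7), (np.float64(22.0), 283.4), (np.float64(24.0), 282.1)]
295 prev 277 [ 58  58  58  58  66  90 118 157 177 158 129 105  91  79  62  91 141]
295 now 277 [ 59  57  58  59  68  89 105 103  96 112 125  87  70 105 145 156 158]
[(np.float64(14.0), 288.1), (np.float64(16.0), 286.7), (np.float64(18.0), 285.3), (np.float64(20.0), 284.0), (np.float64(22.0), 282.6), (np.float64(24.0), 281.3)]
296 prev 277 [ 58  58  58  58  63  82 112 157 200 155 110 106 115 100  69  84 131]
296 now 277 [ 59  59  58  60  64  80  95  95 108 137 144 102  69  95 141 155 157]
[(np.float64(14.0), 287.4), (np.float64(16.0), 286.0), (np.float64(18.0), 284.6), (np.float64(20.0), 283.2), (np.float64(22.0), 281.9), (np.float64(24.0), 280.6)]
```

The pointer is at ≈ +19 mm against the index at ≈ +19.5 mm, held for a second. I'll release, retreat and check.

```bash
python3 -m jog '[[0,0,0,0,0,0,0],[0,0,0,0,0,0,0],[0,0,-0.3,0,0,0,0],[0,0,-0.4,0,0,0,0],[0,0,-0.5,0,0,0,0]]' >/dev/null; python3 -m jog '[[0,0,-0.6,0,0,0,0],[0,0,-1,0,0,0,0],[0,0,-2,0,0,0,0],[0,0,-3,0,0,0,0],[0,0,-3,0,0,0,0]]' >/dev/null; python3 -m jog '[[0,0,-2,0,0,0,0],[0,0,0,0,0,0,0],[0,0,0,0,0,0,0],[0,0,0,0,0,0,0],[0,0,0,0,0,0,0]]'
python3 - <<'E'
from d import *
import pickle
s=snap('side');p=pickle.load(open('s0.pkl','rb'))[1]
def blobs(s,lo):
    g=(s['pixels'][255:330,270:365].max(2)<60).astype('uint8');n,l,st,ce=cv2.connectedComponentsWithStats(g);return [np.round(ce[k]+(270,255),1) for k in range(1,n) if st[k,4]>90]
def br(s):
    b=s['pixels'][295:330,265:310].astype(int);m=((b[:,:,0]-b[:,:,2])>70).astype('uint8');n,l,st,ce=cv2.connectedComponentsWithStats(m);return [np.round(ce[k]+(265,295),1) for k in range(1,n) if st[k,4]>15]
print(blobs(p,0),blobs(s,0));print(br(p),br(s))
E
```

```text
time_s: 12.3
eef_pos: [0.5436, -0.0794, 0.1932]
orientation: [[0.806, 0.591, -0.003], [0.591, -0.806, 0.001], [-0.002, -0.002, -1.0]]
force: [-0.6, 0.3, -0.4]
width: 0.0007
finger_force: 0.0
t 12.3 tip in mount mm [ 65.06191433   0.21010394 185.23049731] F [-0.6  0.3 -0.4] yaw err 0.0004005582720717493
r tool cm [ 0.04828265 12.83015628 11.09531317]
q tool cm [ 0.04328989  0.23018663 11.12251463]
[array([288.4, 280.2]), array([348.6, 307.6])] [array([288.4, 280.4]), array([348.6, 307.6])]
[array([273.6, 309.7]), array([296.2, 321.7])] [array([273.5, 309.7]), array([296.2, 321.6])]
```

The plate is back level, the sliders haven't moved and the arm is clear, so I'm handing in.

```bash
python3 -c "
from cell import ticket
print(ticket.close_job())"
```

```text
the job is handed in; nothing more can be done
None
```

I pressed both pads to within about 1 mm of their index sliders by my camera estimate and held each for about a second; the plate sprang back level, the sliders did not move, and I handed the job in at about 12 s (no verdict was returned).

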